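Point out two honey jars and ring for the packer

TASK

A customer at the honey stall has chosen two jars and they must be shown to the packer: point down at the square jar on the plinth, with the fingertips held still just above the middle of its lid (one to three centimetres) for two full seconds without touching it, and then point at the smallest jar in the same way. Then ring for the packer by pressing the desk bell's plunger fully down, let it come up and draw the hand clear. Touch no jar and not the gift box, and pass well above the other jars (ten centimetres or so) so as not to point at the wrong one.

Things in the scene. Friction and masses are not known exactly. Their poses are not given: they have to be found in the camera images.
- plinth: Fixed wooden display plinth, 240 (x) x 380 (y) x 40 mm high, light top, flat. Five jars stand on it in two staggered rows: two in the row nearer the robot, three in the far row, neighbours' centres at least 110 mm apart, any jar in any place. Origin: centre of its underside, on the counter.
- jar_square: The square jar: the only four-sided one, 66 x 66 mm and 90 mm high to the flat top of its square 62 mm lid; x and y axes are normal to its sides. Loose, about 0.45 kg. Honey-coloured with a paper band and a black lid, like the other jars. Origin: centre of its underside, which stands on the plinth; z up along its axis.
- jar_small: The smallest jar: round, 48 mm diameter, 58 mm high to the flat top of its lid (45 mm diameter). Loose, about 0.13 kg. Honey-coloured with a paper band and a black lid, like the other jars. Origin: centre of its underside, which stands on the plinth; z up along its axis.
- jar_tall: Bystander: the tallest jar, round, 60 mm diameter, 120 mm high. Loose. Honey-coloured with a paper band and a black lid, like the other jars. Origin: centre of its underside, which stands on the plinth; z up along its axis.
- jar_round: Bystander: medium round jar, 66 mm diameter, 90 mm high. Loose. Honey-coloured with a paper band and a black lid, like the other jars. Origin: centre of its underside, which stands on the plinth; z up along its axis.
- jar_squat: Bystander: wide squat round jar, 84 mm diameter, 62 mm high. Loose. Honey-coloured with a paper band and a black lid, like the other jars. Origin: centre of its underside, which stands on the plinth; z up along its axis.
- gift_box: Bystander: loose wooden gift box, 104 x 104 x 70 mm high, on the counter on one side of the plinth (the bell is on the other side). Origin: centre of its underside.
- bell_top (a point): Centre of the top of the desk bell's plunger, a steel button of 24 mm diameter that stands 63 mm above the counter when up, over a steel dome (78 mm diameter, top 45 mm above the counter) on a black base of 86 mm diameter, fixed to the counter to the left or the right of the plinth. The point moves with the plunger.
- bell_plunger (a joint): Travel of the plunger, m: 0 up, 0.006 fully down (against its stop). Straight down; the spring takes about 1.5 N to start and 4.5 N fully down, and brings it up again by itself.

How it is judged:
By the outcome, as a careful person would: the job done as asked, in the order asked, and still so for the second after the job is handed in, with the robot touching nothing.
It also fails if it takes over 56 s, if anything falls off the work surface, if the arm or the gripper's body presses on something with over 40 N, if the wrist force passes 120 N, or if a joint passes its speed limit or range.

ROBOT

A 6-joint arm with a two-finger parallel gripper is mounted at the origin on the work surface. World frame = base frame: x ahead of the robot, y to its left, z up, the work surface at z = 0. Lengths are in m, angles in rad, forces in N, time in s.
With the tool pointing down it reaches from about 0.375 to 0.825 m from the base axis. Payload 5.5 kg.
Tool frame: the origin (TCP) lies midway between the tips of the shut fingers; the grasp point (between the pads) lies 19 mm behind it; y points along the fingers, x is the direction in which the jaws open and shut, and the axes are right-handed (so a half turn about y gives the same grasp; the last joint's range is limited). The gripper opens to 85 mm and grips with 20 to 120 N. Pads are 22 mm wide; open, the fingers measure 114 mm over their backs; the gripper's body (76 mm by 85 mm) begins 54 mm behind the grasp point. The pads swing forward as they close: fully open they stand 13 mm farther back than shut.
Start: joints at [0, 0.314, -0.047, 1.21, 0, 1.571], TCP at [0.6, -0, 0.231] pointing down, gripper open.
Joint ranges: [-2.67, 2.67], [-0.69, 1.73], [-1.03, 1.25], [-2.08, 2.16], [-1.42, 1.45], [-3.14, 3.14]. Speed limits (rad/s): [2.39, 2.39, 3.01, 3.14, 3.14, 3.14].

INTERFACE

Orientations are given as a unit quaternion [w, x, y, z].
In Python, from station import ctrl gives the robot as it stands.
- The arm moves only by the shell command python3 -m pendant 'ROWS'. ROWS is text: rows parted by semicolons, each of 7 numbers parted by spaces: the closure in counts, from 0 (fully open) to 255 (shut), then the shift along the tool's x, y, z in mm, then the turn, a rotation vector about the tool's x, y, z in degrees. A call has 1 to 20 rows; each row shifts and turns the pose as measured when the row begins, along the tool's axes as they then stand; what a row does not reach is not made up. A row lasts 1/12 s, in which the tool goes at most 41.7 mm and 7.16 degrees, less where a joint would pass 70% of its speed; a pose out of reach is approached as far as the arm can. A call with a gripper value outside its range is refused whole. The fingers move at their own pace and stop on an object; the grip force is fixed at half the most. Time passes only in rows, so rows that do not move let the fingers close. It gives the time, the measured TCP pose, the force and the opening at its end, in the units of the state.
- ctrl.read_state(): the state, without advancing time (a new reading comes with each control period).
- ctrl.grab_frame(name): name is "scene" or "side" or "wrist"; returns a dict with "color" (384x512x3 uint8, red, green, blue), "range_z" (384x512 float32, m along the optical axis (not along the pixel's ray), 0 where there is no reading), "fx", "fy", "cx", "cy" (pixels), "dist" ([k1, k2, p1, p2, k3] as OpenCV has them; the pictures are not rectified), "extrinsics" (4x4, takes a point from world to camera coordinates); the wrist camera has in their place "tool_from_camera" (4x4, takes a point from camera to tool coordinates, whose origin is the TCP and whose axes are the tool frame's). Camera axes: x right, y down, z forward; pixel columns grow to the right and rows downward; lengths in m; the calibration is good to about 2 mm. A picture is of the moment at which its call begins: read the wrist's pose just before it.
- ctrl.finish_job(): hands the job in, once; it reports no verdict.
The state is a dict: "time": time; "joint_positions": joint angles; "qd": joint speeds; "joint_torque": joint torques, N m; "position": TCP position; "tool_rot": TCP orientation; "wrist_force": force on the tool from outside, world axes, zero at the start; "ft_torque": the same for the moment, N m; "gripper_width": finger opening in m.
Only numpy, scipy, OpenCV 4.12 (cv2) and the standard library are available. Lean on these libraries where they do the work, as an engineer would, in place of code of your own. Each camera call takes 0.05 s, during which the arm holds its last target. There are 200 camera calls.

## Working session

There is one attempt and no reset: what is moved stays moved. The work goes in short steps, Python scripts to look and compute and a shell command to move; the robot and the scene stay as the last step left them, time stands still between calls to the robot, and variables do not carry over. Pictures are saved under pics/ and viewed, about 8 in all and at most 12, crops included, and the job is handed in when it is done.

```bash
mkdir -p pics; python3 - <<'E'
from station import ctrl
import cv2,numpy as np,pickle
s=ctrl.read_state();print(s)
fs={}
for n in("scene","side","wrist"):
    f=ctrl.grab_frame(n);fs[n]=f
    print(n,f["fx"],f["cx"],f["cy"],f["dist"],np.round(f.get("extrinsics",f.get("tool_from_camera")),3).tolist(),(f["range_z"]>0).mean())
pickle.dump((s,fs),open("f0.pkl","wb"))
a=np.hstack([fs["scene"]["color"],fs["side"]["color"]])
cv2.imwrite("pics/a.png",cv2.resize(fs["scene"]["color"],(780,585))[:,:,::-1])
cv2.imwrite("pics/b.png",cv2.resize(fs["side"]["color"],(780,585))[:,:,::-1])
E
```

```text
{'time': 0.0, 'joint_positions': array([ 3.32617456e-05,  3.14253135e-01, -4.80511543e-02,  1.21019479e+00,
       -4.63889919e-05,  1.57080466e+00]), 'qd': array([ 0.00010652,  0.00158759,  0.00053381,  0.00010744, -0.00140501,
        0.00051084]), 'joint_torque': array([ 1.69644722e-03, -5.39594257e+01,  3.39749372e+01,  1.94567809e-02,
        9.49871333e-05,  6.01428906e-05]), 'position': array([5.99436753e-01, 4.58819537e-06, 2.30430549e-01]), 'tool_rot': array([-7.07090111e-01,  7.07122938e-01, -5.93185781e-04, -6.10843819e-04]), 'wrist_force': array([-1.32911168, -0.89492062, -0.21296728]), 'ft_torque': array([ 0.00061449, -0.01200772,  0.01914166]), 'gripper_width': 0.0854095503141821}
scene 482.72280290699393 254.62114386610412 191.1681364786928 [-0.13991587  0.          0.          0.          0.        ] [[-0.449, 0.893, 0.007, 0.268], [0.761, 0.386, -0.521, -0.385], [-0.468, -0.229, -0.853, 1.548], [0.0, 0.0, 0.0, 1.0]] 0.9958241780598959
side 434.6245923405461 253.43185736455536 195.95523163125333 [-0.05298218  0.          0.          0.          0.        ] [[0.708, -0.706, -0.016, -0.381], [-0.462, -0.446, -0.767, 0.308], [0.534, 0.55, -0.642, 0.795], [0.0, 0.0, 0.0, 1.0]] 0.9960683186848959
wrist 273.9734226297706 253.33875156523928 192.86544646994872 [-0.06536021  0.          0.          0.          0.        ] [[1.0, -0.001, -0.0, 0.0], [0.0, -0.293, 0.956, -0.142], [-0.001, -0.956, -0.293, 0.075], [0.0, 0.0, 0.0, 1.0]] 0.995880126953125
```

View pics/a.png

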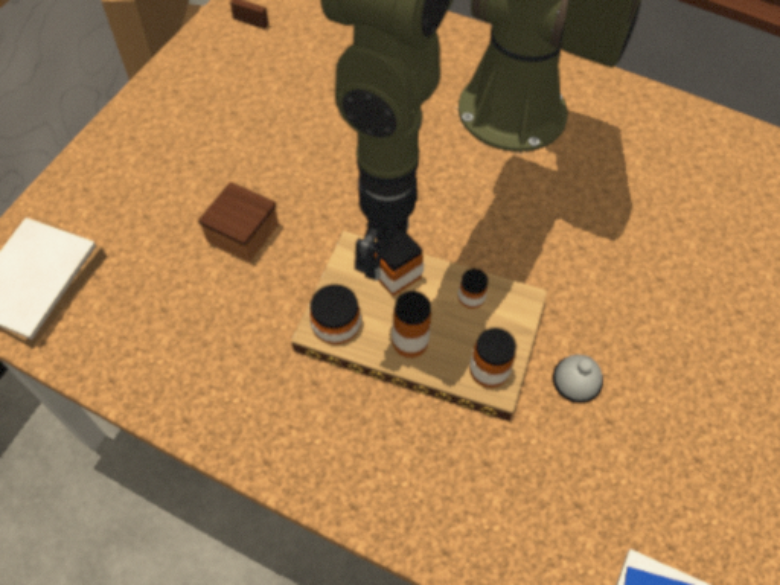

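View pics/b.png

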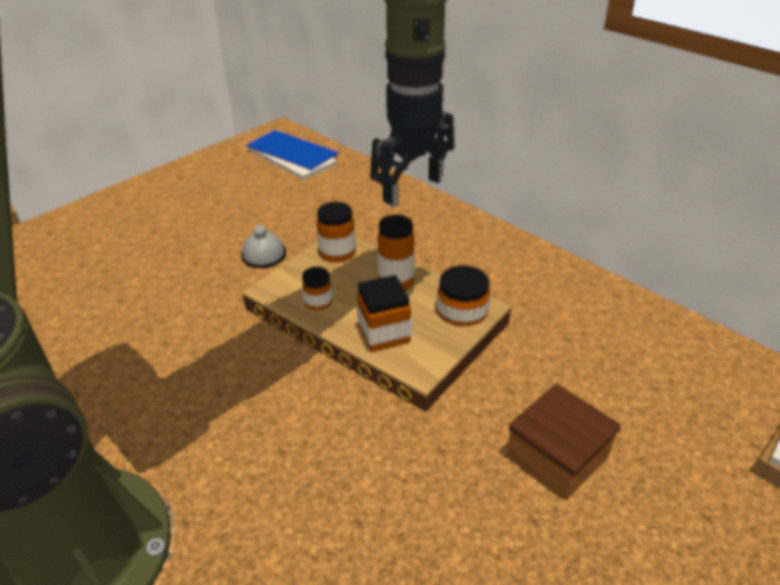

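The scene view shows the square jar at about (400,255) and the smallest at (473,288), both in the near row. The bell is at (580,372) and the gift box at (238,220). The side view has all five lids clear: square (384,295), small (316,278) and bell (260,232). Next I'll measure the lids.

```bash
cat > m.py <<'E'
import cv2,numpy as np
def cam_pose(f,s=None):
    if "extrinsics" in f: return np.linalg.inv(f["extrinsics"])
    from scipy.spatial.transform import Rotation as R
    T=np.eye(4);w,x,y,z=s["tool_rot"];T[:3,:3]=R.from_quat([x,y,z,w]).as_matrix();T[:3,3]=s["position"]
    return T@f["tool_from_camera"]
def rays(f,px):
    K=np.array([[f["fx"],0,f["cx"]],[0,f["fy"],f["cy"]],[0,0,1]])
    u=cv2.undistortPoints(np.asarray(px,float).reshape(-1,1,2),K,np.asarray(f["dist"],float)).reshape(-1,2)
    return np.c_[u,np.ones(len(u))]
def cloud(f,s=None):
    h,w=f["range_z"].shape
    g=np.stack(np.meshgrid(np.arange(w),np.arange(h)),-1).reshape(-1,2)
    T=cam_pose(f,s);P=rays(f,g)*f["range_z"].reshape(-1,1)
    return (P@T[:3,:3].T+T[:3,3]).reshape(h,w,3)
def onplane(f,px,z,s=None):
    T=cam_pose(f,s);d=rays(f,px)@T[:3,:3].T
    return T[:3,3]+d*((z-T[2,3])/d[:,2])[:,None]
def tops(f,s=None,lo=.08,box=(.4,.85,-.3,.4)):
    """flat dark lid tops: dark, z>lo, split by connectivity, then ray-cast outline onto the median height"""
    W=cloud(f,s);c=f["color"].astype(int)
    m=(c.max(2)<75)&(W[...,2]>lo)&(W[...,2]<.175)&(W[...,0]>box[0])&(W[...,0]<box[1])&(W[...,1]>box[2])&(W[...,1]<box[3])&(f["range_z"]>0)
    n,l,st,ce=cv2.connectedComponentsWithStats(m.astype(np.uint8))
    for i in range(1,n):
        if st[i,4]<60: continue
        P=W[l==i];zt=np.percentile(P[:,2],75);t=(l==i)&(W[...,2]>zt-.006)
        cs=max(cv2.findContours(t.astype(np.uint8),0,2)[0],key=cv2.contourArea)
        q=onplane(f,cs.reshape(-1,2),zt,s)[:,:2].astype(np.float32)
        r=cv2.minAreaRect(q)
        print("px",ce[i].round(),"n",t.sum(),"z",zt.round(4),"median xy",np.median(W[t][:,:2],0).round(4),"rect",np.round(r[0],4),np.round(r[1],4),round(r[2],1))
def bell(f,s=None):
    W=cloud(f,s);c=f["color"].astype(int)
    m=(W[...,2]>.054)&(W[...,2]<.075)&(abs(W[...,1])>.19)&(abs(W[...,1])<.45)&(W[...,0]>.4)&(W[...,0]<.85)&(c.max(2)-c.min(2)<35)
    if m.sum(): print("bell",m.sum(),W[m].mean(0).round(4),W[m].min(0).round(4),W[m].max(0).round(4))
    d=(W[...,2]>.02)&(W[...,2]<.075)&(abs(W[...,1])>.19)&(abs(W[...,1])<.45)&(W[...,0]>.4)&(W[...,0]<.85)&(c.max(2)-c.min(2)<35)
    if d.sum(): print("dome",d.sum(),W[d].min(0).round(4),W[d].max(0).round(4))
E
python3 - <<'E'
import pickle;from m import *
s,fs=pickle.load(open("f0.pkl","rb"))
for n in("scene","side","wrist"):
    print(n);f=fs[n];a=s if n=="wrist" else None
    tops(f,a);bell(f,a)
E
```

```text
scene
px [263. 165.] n 360 z 0.1308 median xy [ 0.514  -0.0199] rect [ 0.5167 -0.0248] [0.0556 0.0614] 65.3
px [311. 184.] n 211 z 0.0988 median xy [0.494 0.106] rect [0.4954 0.1062] [0.0477 0.0403] 22.7
px [219. 201.] n 651 z 0.1029 median xy [ 0.6439 -0.0744] rect [ 0.6439 -0.0746] [0.0759 0.0723] 40.3
px [270. 202.] n 383 z 0.1606 median xy [0.6199 0.0509] rect [0.6206 0.0504] [0.0535 0.0531] 74.8
px [325. 228.] n 456 z 0.1305 median xy [0.608  0.1864] rect [0.6094 0.1869] [0.0601 0.0557] 23.2
bell 105 [0.5675 0.2673 0.0639] [ 0.5061 -0.3566  0.0542] [0.6386 0.3343 0.0749]
dome 639 [ 0.5061 -0.3566  0.02  ] [0.6607 0.3606 0.0749]
side
px [219. 140.] n 244 z 0.1288 median xy [0.5985 0.1828] rect [0.598  0.1825] [0.064  0.0553] 47.5
px [259. 149.] n 228 z 0.1607 median xy [0.6095 0.0474] rect [0.609  0.0467] [0.0562 0.0506] 43.7
px [304. 186.] n 523 z 0.1028 median xy [ 0.632  -0.0785] rect [ 0.6315 -0.0793] [0.0757 0.0736] 44.0
px [207. 182.] n 153 z 0.0986 median xy [0.4859 0.1032] rect [0.4842 0.1022] [0.0392 0.04  ] 43.9
px [251. 193.] n 497 z 0.1308 median xy [ 0.504  -0.0302] rect [ 0.5043 -0.0301] [0.0658 0.0613] 64.1
bell 47 [0.5385 0.2973 0.0603] [0.5199 0.1902 0.0541] [0.572  0.3326 0.0727]
dome 371 [0.4178 0.1902 0.0201] [0.572  0.3466 0.0727]
wrist
px [259.   2.] n 134 z 0.1242 median xy [0.6038 0.1594] rect [0.6035 0.1586] [0.0281 0.0037] 0.0
px [141.  74.] n 1759 z 0.0981 median xy [0.4914 0.1084] rect [0.4916 0.1082] [0.0422 0.0448] 88.2
px [274. 137.] n 3922 z 0.16 median xy [0.6155 0.054 ] rect [0.6156 0.0529] [0.0536 0.0536] 44.0
px [162. 213.] n 3562 z 0.13 median xy [ 0.5105 -0.022 ] rect [ 0.5106 -0.0242] [0.0626 0.0608] 63.4
px [288. 246.] n 3413 z 0.1019 median xy [ 0.6379 -0.0708] rect [ 0.6379 -0.0723] [0.0756 0.0779] 23.7
```

Scene and side disagree by about 12 mm in x, with the wrist camera in between. The heights agree well (0.130 and 0.098). I'll raise the hand, shut the fingers, go above the square jar and check from near with the wrist camera.

```bash
python3 -m pendant '255 0 -35 0 0 0 0; 255 0 -30 0 0 0 0; 255 -20 0 -5 0 0 0; 255 -25 0 -6 0 0 0; 255 -25 0 -6 0 0 0; 255 -20 0 -6 0 0 0; 255 0 0 0 0 0 0; 255 0 0 0 0 0 0; 255 0 0 0 0 0 0'
python3 - <<'E'
from m import *;from station import ctrl
s=ctrl.read_state();f=ctrl.grab_frame("wrist");print(s["time"],s["position"],s["tool_rot"],s["gripper_width"])
tops(f,s);bell(f,s);W=cloud(f,s)
cv2.imwrite("pics/c.png",f["color"][:,:,::-1])
E
```

```text
time: 0.9
position: [0.5045, -0.0235, 0.2951]
tool_rot: [0.707, -0.707, 0.003, 0.003]
wrist_force: [-0.1, -0.7, 0.7]
gripper_width: -0.0001
0.9 [ 0.50452398 -0.02352971  0.29512107] [ 0.70710263 -0.70709842  0.00277946  0.00315794] -0.00012257750071791032
px [351.   2.] n 83 z 0.1256 median xy [0.6029 0.1593] rect [0.6027 0.1583] [0.0278 0.0038] 1.8
px [242.  59.] n 1225 z 0.0982 median xy [0.49   0.1081] rect [0.4903 0.1078] [0.0433 0.043 ] 43.4
px [365. 108.] n 2471 z 0.1601 median xy [0.6141 0.0531] rect [0.6142 0.0523] [0.0537 0.0548] 74.9
px [258. 176.] n 2710 z 0.13 median xy [ 0.5085 -0.0239] rect [ 0.5089 -0.0247] [0.0615 0.0608] 63.6
px [355. 207.] n 2532 z 0.102 median xy [ 0.6366 -0.0719] rect [ 0.6369 -0.0729] [0.0754 0.0785] 38.1
bell 45 [ 0.5027 -0.2842  0.0623] [ 0.4936 -0.2907  0.0556] [ 0.512  -0.2829  0.0696]
dome 59 [ 0.4936 -0.2907  0.0273] [ 0.512  -0.2829  0.0696]
```

View pics/c.png

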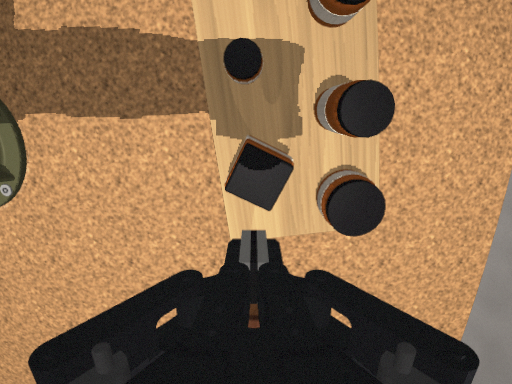

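The wrist view shows the square lid at (258,176), small lid (242,59) and shut fingertips (253,235). It puts the square lid centre at (0.509,-0.0245, 0.130), 61 mm wide, which is right. I'll descend to about 2.2 cm above it.

```bash
python3 -m pendant '255 4 30 -1 0 0 0; 255 0 35 0 0 0 0; 255 0 30 0 0 0 0; 255 0 20 0 0 0 0; 255 0 12 0 0 0 0; 255 0 6 0 0 0 0; 255 0 0 0 0 0 0; 255 0 0 0 0 0 0'
python3 - <<'E'
from m import *;from station import ctrl
s=ctrl.read_state();f=ctrl.grab_frame("wrist");g=ctrl.grab_frame("side");print(s["time"],s["position"],s["tool_rot"])
tops(f,s)
cv2.imwrite("pics/d.png",np.vstack([f["color"][100:300,100:400],cv2.resize(g["color"][80:240,150:350],(300,240))])[:,:,::-1])
E
```

```text
time: 1.62
position: [0.5154, -0.0228, 0.1558]
tool_rot: [0.707, -0.707, 0.001, 0.003]
wrist_force: [-0.4, 0.5, 1.1]
gripper_width: 0.0
1.6167 [ 0.51538649 -0.02283205  0.155758  ] [ 7.07253187e-01 -7.06953904e-01  5.45792916e-04  2.96783350e-03]
px [217.  27.] n 3210 z 0.0981 median xy [0.4905 0.1057] rect [0.4903 0.1033] [0.0356 0.043 ] 89.3
px [445. 109.] n 9096 z 0.16 median xy [0.613  0.0536] rect [0.6134 0.0523] [0.0568 0.0535] 3.3
px [243. 216.] n 5999 z 0.13 median xy [ 0.5056 -0.0157] rect [ 0.5091 -0.0242] [0.062  0.0603] 63.8
px [397. 262.] n 5547 z 0.102 median xy [ 0.6369 -0.0697] rect [ 0.6376 -0.0701] [0.0716 0.0798] 60.0
```

View pics/d.png

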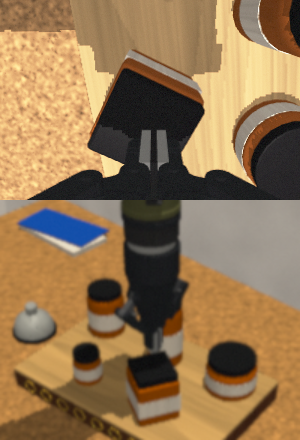

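The crops show the fingertips just above the square lid, slightly past its middle in x. I'll correct by -6 mm in x and 5 mm down, then hold.

```bash
python3 -m pendant '255 -6 5 -1 0 0 0; 255 0 0 0 0 0 0; 255 0 0 0 0 0 0'
```

```text
time: 1.97
position: [0.5115, -0.0241, 0.1538]
tool_rot: [0.707, -0.707, -0.002, 0.001]
wrist_force: [0.1, -0.1, 0.2]
gripper_width: 0.0002
```

```bash
python3 -m pendant '255 -2 3 0 0 0 0; 255 0 0 0 0 0 0; 255 0 0 0 0 0 0; 255 0 0 0 0 0 0; 255 0 0 0 0 0 0; 255 0 0 0 0 0 0; 255 0 0 0 0 0 0; 255 0 0 0 0 0 0; 255 0 0 0 0 0 0; 255 0 0 0 0 0 0; 255 0 0 0 0 0 0; 255 0 0 0 0 0 0; 255 0 0 0 0 0 0; 255 0 0 0 0 0 0; 255 0 0 0 0 0 0; 255 0 0 0 0 0 0; 255 0 0 0 0 0 0; 255 0 0 0 0 0 0; 255 0 0 0 0 0 0; 255 0 0 0 0 0 0'
python3 -m pendant '255 0 0 0 0 0 0; 255 0 0 0 0 0 0; 255 0 0 0 0 0 0; 255 0 0 0 0 0 0; 255 0 0 0 0 0 0; 255 0 0 0 0 0 0; 255 0 0 0 0 0 0; 255 0 0 0 0 0 0; 255 0 0 0 0 0 0; 255 0 0 0 0 0 0; 255 0 0 0 0 0 0; 255 0 0 0 0 0 0'
```

```text
time: 3.63
position: [0.5101, -0.0243, 0.1521]
tool_rot: [-0.707, 0.707, 0.003, 0.0]
wrist_force: [0.4, -0.4, 0.5]
gripper_width: 0.0002
time: 4.63
position: [0.5102, -0.0243, 0.1521]
tool_rot: [-0.707, 0.707, 0.003, 0.0]
wrist_force: [0.5, -0.4, 0.4]
gripper_width: 0.0002
```

That was over 2.5 s held steady, 22 mm above the lid. Now up and over to the small jar.

```bash
python3 -m pendant '255 0 -30 0 0 0 0; 255 0 -38 0 0 0 0; 255 0 -38 0 0 0 0; 255 0 -12 5 0 0 0; 255 -5 0 30 0 0 0; 255 -5 0 35 0 0 0; 255 -5 0 35 0 0 0; 255 -5 0 22 0 0 0; 255 0 0 5 0 0 0; 255 0 0 0 0 0 0; 255 0 0 0 0 0 0'
python3 - <<'E'
from m import *;from station import ctrl
s=ctrl.read_state();f=ctrl.grab_frame("wrist");print(s["time"],s["position"],s["tool_rot"])
tops(f,s);bell(f,s)
cv2.imwrite("pics/e.png",f["color"][:,:,::-1])
E
```

```text
time: 5.55
position: [0.4887, 0.1119, 0.2761]
tool_rot: [0.707, -0.707, -0.002, -0.002]
wrist_force: [0.3, 0.2, 0.1]
gripper_width: 0.0
5.55 [0.48865949 0.11188477 0.27612845] [ 0.70734602 -0.70686282 -0.00164938 -0.00195943]
px [362. 107.] n 2747 z 0.1301 median xy [0.602  0.1899] rect [0.6022 0.1892] [0.0585 0.0605] 86.7
px [254. 175.] n 1004 z 0.098 median xy [0.4903 0.1105] rect [0.4897 0.1097] [0.0432 0.0421] 89.9
px [370. 238.] n 1909 z 0.16 median xy [0.6137 0.0549] rect [0.6137 0.0546] [0.0539 0.0571] 32.6
px [294. 272.] n 53 z 0.1267 median xy [ 0.5395 -0.0068] rect [ 0.5401 -0.0065] [0.0054 0.0203] 60.2
px [367. 285.] n 399 z 0.1019 median xy [ 0.6503 -0.0461] rect [ 0.6503 -0.046 ] [0.0195 0.0664] 59.5
px [341. 317.] n 99 z 0.1021 median xy [ 0.6153 -0.0976] rect [ 0.6132 -0.0961] [0.0083 0.0402] 51.9
bell 66 [0.5754 0.2039 0.0674] [0.5701 0.1909 0.0589] [0.5875 0.2189 0.0748]
dome 1379 [0.4987 0.1909 0.02  ] [0.5896 0.3236 0.0748]
```

View pics/e.png

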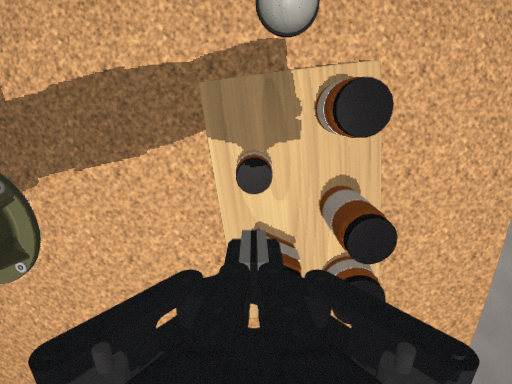

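The small lid is at pixel (254,175), giving (0.490,0.110,0.098), and the bell is at the top edge (288,10). Descending now.

```bash
python3 -m pendant '255 0 30 -1 0 0 0; 255 0 35 0 0 0 0; 255 0 33 0 0 0 0; 255 0 22 0 0 0 0; 255 0 12 0 0 0 0; 255 0 6 0 0 0 0; 255 0 0 0 0 0 0; 255 0 0 0 0 0 0'
python3 - <<'E'
from m import *;from station import ctrl
s=ctrl.read_state();f=ctrl.grab_frame("wrist");print(s["time"],s["position"],s["tool_rot"])
tops(f,s)
E
```

```text
time: 6.27
position: [0.493, 0.1008, 0.1338]
tool_rot: [-0.706, 0.708, -0.002, 0.008]
wrist_force: [0.2, -0.9, 1.0]
gripper_width: 0.0002
6.2667 [0.49301743 0.10080797 0.13381333] [-0.70643625  0.70772478 -0.00192834  0.00835168]
px [453.  81.] n 10110 z 0.1301 median xy [0.6006 0.1901] rect [0.6011 0.1891] [0.0628 0.0588] 0.3
px [249. 215.] n 3340 z 0.0984 median xy [0.4918 0.111 ] rect [0.4885 0.0814] [0.1014 0.042 ] 86.9
px [233. 253.] n 165 z 0.1622 median xy [0.483  0.1081] rect [0.4837 0.1078] [0.007  0.0114] 89.0
px [274. 252.] n 156 z 0.1617 median xy [0.5029 0.1077] rect [0.5026 0.1074] [0.0086 0.0069] 2.3
px [467. 314.] n 3792 z 0.1598 median xy [0.6166 0.0639] rect [0.6176 0.0628] [0.0364 0.0605] 53.3
```

```bash
python3 -m pendant '255 -3 7 8 0 0 0; 255 0 3 1 0 0 0; 255 0 0 0 0 0 0; 255 0 0 0 0 0 0'
```

```text
time: 6.65
position: [0.4931, 0.1111, 0.1265]
tool_rot: [-0.707, 0.707, 0.0, 0.011]
wrist_force: [-0.0, 1.0, 0.3]
gripper_width: -0.0003
```

```bash
python3 -m pendant '255 -3 6 -1 0 0 0; 255 0 0 0 0 0 0; 255 0 0 0 0 0 0; 255 0 0 0 0 0 0'
python3 - <<'E'
from m import *;from station import ctrl
s=ctrl.read_state();f=ctrl.grab_frame("wrist");print(s["time"],s["position"],s["tool_rot"])
cv2.imwrite("pics/f.png",f["color"][:,:,::-1])
E
```

```text
time: 6.98
position: [0.4903, 0.1107, 0.1207]
tool_rot: [-0.707, 0.707, 0.001, 0.011]
wrist_force: [0.5, 0.0, 0.4]
gripper_width: -0.0
6.9833 [0.49030933 0.11068801 0.12073381] [-0.7070553   0.70707167  0.00113796  0.01100746]
```

View pics/f.png

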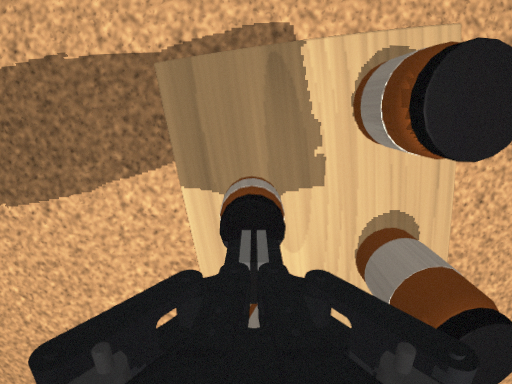

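The fingertips (253,235) sit over the small lid (252,225), 22 mm above it. Holding.

```bash
python3 -m pendant '255 0 0 0 0 0 0; 255 0 0 0 0 0 0; 255 0 0 0 0 0 0; 255 0 0 0 0 0 0; 255 0 0 0 0 0 0; 255 0 0 0 0 0 0; 255 0 0 0 0 0 0; 255 0 0 0 0 0 0; 255 0 0 0 0 0 0; 255 0 0 0 0 0 0; 255 0 0 0 0 0 0; 255 0 0 0 0 0 0; 255 0 0 0 0 0 0; 255 0 0 0 0 0 0; 255 0 0 0 0 0 0; 255 0 0 0 0 0 0; 255 0 0 0 0 0 0; 255 0 0 0 0 0 0; 255 0 0 0 0 0 0; 255 0 0 0 0 0 0'
python3 -m pendant '255 0 0 0 0 0 0; 255 0 0 0 0 0 0; 255 0 0 0 0 0 0; 255 0 0 0 0 0 0; 255 0 0 0 0 0 0; 255 0 0 0 0 0 0; 255 0 0 0 0 0 0; 255 0 0 0 0 0 0; 255 0 0 0 0 0 0; 255 0 0 0 0 0 0'
```

```text
time: 8.7
position: [0.4909, 0.1106, 0.1212]
tool_rot: [0.707, -0.707, -0.001, -0.011]
wrist_force: [0.2, -0.5, 0.3]
gripper_width: -0.0001
time: 9.53
position: [0.4909, 0.1106, 0.1212]
tool_rot: [0.707, -0.707, -0.001, -0.011]
wrist_force: [0.5, 0.9, -0.1]
gripper_width: -0.0
```

```bash
python3 -m pendant '255 0 -30 0 0 0 0; 255 0 -38 0 0 0 0; 255 0 -38 0 0 0 0; 255 0 -30 5 0 0 0; 255 0 0 30 0 0 0; 255 5 0 35 0 0 0; 255 10 0 35 0 0 0; 255 10 0 30 0 0 0; 255 0 0 10 0 0 0; 255 0 0 0 0 0 0; 255 0 0 0 0 0 0'
python3 - <<'E'
from m import *;from station import ctrl
s=ctrl.read_state();f=ctrl.grab_frame("wrist");print(s["time"],s["position"],s["tool_rot"])
for n,g in(("wrist",f),("side",ctrl.grab_frame("side")),("scene",ctrl.grab_frame("scene"))):
    W=cloud(g,s);m=(W[...,1]>.24)&(W[...,1]<.37)&(W[...,0]>.45)&(W[...,0]<.62)&(W[...,2]<.07)
    t=m&(W[...,2]>.055);d=m&(W[...,2]>.03)
    n_,l,st,ce=cv2.connectedComponentsWithStats(t.astype(np.uint8))
    for i in range(1,n_):
        if st[i,4]>8: P=W[l==i];T=P[P[:,2]>.0605];print(n,ce[i].round(1),st[i,4],P.min(0).round(4),P.max(0).round(4),T.mean(0).round(4) if len(T) else '')
    print(" dome",d.sum(),W[d].min(0).round(4),W[d].max(0).round(4))
cv2.imwrite("pics/g.png",f["color"][:,:,::-1])
E
```

```text
time: 10.45
position: [0.5154, 0.2602, 0.2644]
tool_rot: [0.707, -0.707, 0.0, -0.013]
wrist_force: [-0.2, -0.0, -0.9]
gripper_width: -0.0001
10.45 [0.5153982  0.26018425 0.26444858] [ 7.07347074e-01 -7.06752936e-01  7.16857456e-05 -1.26649122e-02]
wrist [265.9 115.6] 302 [0.5246 0.3159 0.0583] [0.5468 0.3386 0.0647] [0.5355 0.3272 0.0624]
 dome 2226 [0.5029 0.24   0.03  ] [0.6199 0.3604 0.0647]
side [169.9 150.9] 43 [0.5209 0.3139 0.0552] [0.5427 0.3342 0.0644] [0.5317 0.3253 0.0623]
 dome 280 [0.4985 0.2408 0.0302] [0.5999 0.3523 0.0644]
scene [383.8 239. ] 66 [0.5237 0.3136 0.0564] [0.5475 0.3343 0.0665] [0.5362 0.3238 0.0626]
 dome 499 [0.5022 0.24   0.0304] [0.6173 0.3574 0.0665]
```

View pics/g.png

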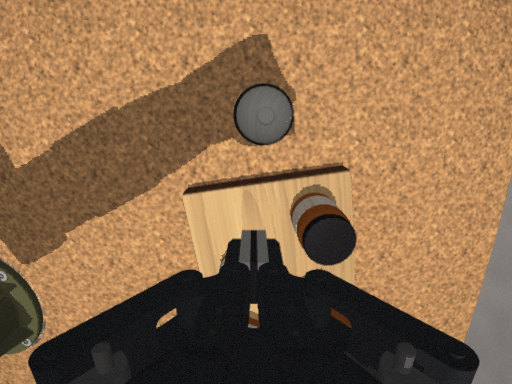

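The bell's plunger is at (266,115), at (0.535,0.3265,0.0625). All three cameras agree within about 4 mm. Moving over it.

```bash
python3 -m pendant '255 10 0 30 0 0 0; 255 10 0 32 0 0 0; 255 0 20 5 0 0 0; 255 0 35 0 0 0 0; 255 0 35 0 0 0 0; 255 0 25 0 0 0 0; 255 0 12 0 0 0 0; 255 0 0 0 0 0 0; 255 0 0 0 0 0 0'
python3 - <<'E'
from m import *;from station import ctrl
s=ctrl.read_state();g=ctrl.grab_frame("wrist");print(s["time"],s["position"],s["tool_rot"])
W=cloud(g,s);t=(np.hypot(W[...,0]-.535,W[...,1]-.327)<.03)&(W[...,2]>.056)&(W[...,2]<.07);P=W[t];print(t.sum(),P.min(0),P.max(0))
E
```

```text
time: 11.35
position: [0.5414, 0.3153, 0.1369]
tool_rot: [-0.707, 0.707, -0.005, 0.02]
wrist_force: [-0.0, 0.4, 0.5]
gripper_width: -0.0
11.35 [0.5414331  0.31526912 0.13693429] [-0.70692851  0.70697839 -0.00495815  0.02022494]
626 [0.52394056 0.31630536 0.0560093 ] [0.54670273 0.33961651 0.06442499]
```

```bash
python3 -m pendant '255 -5 20 10 0 0 0; 255 -1 18 2 0 0 0; 255 0 10 2 0 0 0; 255 0 4 0 0 0 0; 255 0 0 0 0 0 0; 255 0 0 0 0 0 0'
```

```text
time: 11.9
position: [0.5432, 0.3303, 0.0933]
tool_rot: [0.709, -0.704, 0.002, -0.026]
wrist_force: [0.0, 0.7, 0.6]
gripper_width: 0.0001
```

```bash
python3 -m pendant '255 -8 12 -1 0 0 0; 255 0 4 0 0 0 0; 255 0 0 0 0 0 0; 255 0 0 0 0 0 0'
python3 - <<'E'
from m import *;from station import ctrl
s=ctrl.read_state();g=ctrl.grab_frame("wrist");h=ctrl.grab_frame("side");print(s["time"],s["position"])
cv2.imwrite("pics/h.png",np.hstack([g["color"][120:300,130:380],cv2.resize(h["color"][90:180,110:235],(250,180))])[:,:,::-1])
E
```

```text
time: 12.23
position: [0.5389, 0.3306, 0.0816]
tool_rot: [0.71, -0.703, 0.0, -0.028]
wrist_force: [-0.1, -0.8, -0.8]
gripper_width: 0.0001
12.2333 [0.53891539 0.33058962 0.08155874]
```

View pics/h.png

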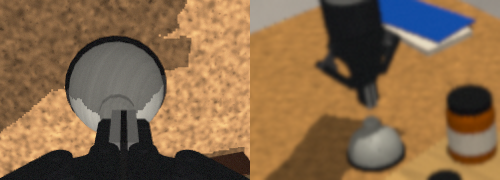

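The hand is over the plunger, about 4 mm long in x. I'll lower in small steps and watch the force.

```bash
python3 -m pendant '255 -5 6 -3 0 0 0; 255 0 5 0 0 0 0; 255 0 0 0 0 0 0; 255 0 0 0 0 0 0'; python3 -m pendant '255 0 4 0 0 0 0; 255 0 0 0 0 0 0; 255 0 0 0 0 0 0'
```

```text
time: 12.67
position: [0.5352, 0.3282, 0.0707]
tool_rot: [0.711, -0.703, -0.0, -0.029]
wrist_force: [-0.2, 0.2, -0.3]
gripper_width: 0.0002
time: 12.92
position: [0.5353, 0.3281, 0.066]
tool_rot: [0.711, -0.703, -0.0, -0.029]
wrist_force: [0.4, -1.2, 0.6]
gripper_width: -0.0
```

```bash
python3 -m pendant '255 0 6 0 0 0 0; 255 0 0 0 0 0 0; 255 0 0 0 0 0 0'; python3 -m pendant '255 0 3 0 0 0 0; 255 0 0 0 0 0 0; 255 0 0 0 0 0 0'
```

```text
time: 13.17
position: [0.5362, 0.3286, 0.0601]
tool_rot: [0.711, -0.703, -0.0, -0.029]
wrist_force: [-0.4, -0.3, 3.2]
gripper_width: 0.0002
time: 13.42
position: [0.5363, 0.3287, 0.0577]
tool_rot: [0.711, -0.703, -0.001, -0.029]
wrist_force: [-1.0, 0.3, 3.4]
gripper_width: -0.0001
```

```bash
python3 -m pendant '255 0 3 0 0 0 0; 255 0 1 0 0 0 0; 255 0 0 0 0 0 0'
```

```text
time: 13.67
position: [0.5364, 0.3287, 0.0578]
tool_rot: [0.711, -0.702, -0.001, -0.03]
wrist_force: [-2.1, -0.8, 3.6]
gripper_width: 0.0
```

```bash
python3 -m pendant '255 0 4 0 0 0 0; 255 0 4 0 0 0 0'; python3 -m pendant '255 0 6 0 0 0 0; 255 0 6 0 0 0 0'
```

```text
time: 13.83
position: [0.5375, 0.3294, 0.0563]
tool_rot: [0.712, -0.701, -0.002, -0.031]
wrist_force: [-17.8, -10.5, 49.3]
gripper_width: 0.0002
time: 14.0
position: [0.5377, 0.3295, 0.0562]
tool_rot: [0.713, -0.701, -0.003, -0.032]
wrist_force: [-20.7, -11.9, 55.6]
gripper_width: -0.0001
```

The plunger is hard on its stop, with force well above 4.5 N and z no longer changing. Drawing clear now, straight up.

```bash
python3 -m pendant '255 0 -8 0 0 0 0; 255 0 -15 0 0 0 0; 255 0 -30 0 0 0 0; 255 0 -35 0 0 0 0; 255 0 -35 0 0 0 0; 255 0 -30 5 0 0 0; 255 0 -10 10 0 0 0; 255 0 0 0 0 0 0; 255 0 0 0 0 0 0; 255 0 0 0 0 0 0; 255 0 0 0 0 0 0; 255 0 0 0 0 0 0'
python3 - <<'E'
from m import *;from station import ctrl
s=ctrl.read_state();print(s["time"],s["position"],s["wrist_force"],abs(s["qd"]).max())
for n in("side","scene"):
    g=ctrl.grab_frame(n);tops(g)
    W=cloud(g,s);t=(np.hypot(W[...,0]-.535,W[...,1]-.327)<.03)&(W[...,2]>.056)&(W[...,2]<.07);P=W[t];print(n,"bell",t.sum(),np.percentile(P[:,2],80))
    cv2.imwrite(f"pics/i_{n}.png",g["color"][:,:,::-1])
E
```

```text
time: 15.0
position: [0.528, 0.3398, 0.225]
tool_rot: [0.712, -0.701, -0.003, -0.032]
wrist_force: [-0.0, 0.2, -0.4]
gripper_width: -0.0002
15.0 [0.52797783 0.33976219 0.22495678] [-0.03046407  0.19390274 -0.4018194 ] 0.027965341495338348
px [219. 140.] n 245 z 0.1291 median xy [0.5991 0.1841] rect [0.5977 0.1822] [0.0639 0.0552] 47.5
px [259. 149.] n 227 z 0.1608 median xy [0.6092 0.0476] rect [0.609  0.0466] [0.0562 0.0506] 43.7
px [304. 186.] n 527 z 0.1029 median xy [ 0.6321 -0.0782] rect [ 0.6314 -0.0793] [0.0757 0.0735] 44.0
px [207. 182.] n 152 z 0.0988 median xy [0.4851 0.103 ] rect [0.4844 0.1022] [0.0404 0.0388] 49.0
px [251. 193.] n 485 z 0.1308 median xy [ 0.5037 -0.0306] rect [ 0.5038 -0.0299] [0.0657 0.0626] 65.2
side bell 41 0.061354162031130755
px [260. 163.] n 486 z 0.1303 median xy [ 0.5143 -0.027 ] rect [ 0.515 -0.027] [0.0612 0.0611] 64.3
px [311. 185.] n 186 z 0.0983 median xy [0.495  0.1067] rect [0.4962 0.1069] [0.0391 0.0431] 74.1
px [219. 201.] n 659 z 0.1028 median xy [ 0.6437 -0.0746] rect [ 0.6439 -0.075 ] [0.0762 0.0735] 45.1
px [270. 202.] n 381 z 0.1607 median xy [0.6204 0.0508] rect [0.6203 0.0513] [0.0558 0.0484] 25.1
px [325. 228.] n 445 z 0.1306 median xy [0.6083 0.1867] rect [0.6083 0.1865] [0.0577 0.0558] 23.2
scene bell 63 0.06392501345836746
```

View pics/i_side.png

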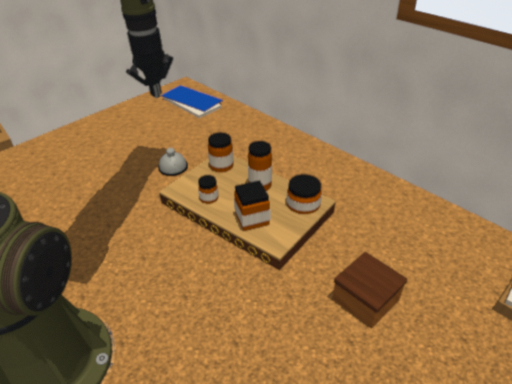

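The side view shows every jar in its original place, the bell at (172,160) with its plunger up, and the hand well clear at (150,75). Handing in.

```bash
python3 -c "
from station import ctrl
print(ctrl.finish_job())"
```

```text
the job is handed in; nothing more can be done
None
```

I pointed at the square jar, then the smallest jar, then rang the bell and drew the hand clear. The job is handed in at about 15 s of the 56 s allowed; no verdict was reported.

- **Square jar:** the fingertips were held still for about 2.6 s, 22 mm above the lid and within about 2 mm of its middle.
- **Smallest jar:** held for about 2.5 s, 23 mm above the lid and within about 2 mm of its middle.
- **Bell:** the plunger was pressed against its stop, with the wrist force reaching about 60 N at most. That is well past the 4.5 N needed and below the 120 N limit. It came up again afterwards: its top measured 0.061 m from the side camera and 0.064 m from the scene camera, against 0.063 m when up.
- **Last checks:** all five lids were where they started, to within the measuring noise. The gift box looked undisturbed in the side view. The hand was still, about 16 cm above the bell, with no force on the wrist.
- **Disagreement:** the scene and side cameras differ by about 10–12 mm in x for the jars, more than the stated 2 mm calibration. I aimed by the wrist camera from near, which fell between the two and showed the fingertips over each lid.

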